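# Walk the loaded tube carrier home on the sampler deck and shut its keeper

### The job

The full tube carrier is too heavy to lift: ease it back along the sampler deck by pushing its two front corners in turn until it is fully home against both buffers of the stop bar, wherever that is set, without leaning on the card window in the middle of its front or on the tubes, and without forcing it when it binds or meets the stop. Then swing the keeper in until its rubber tip bears on the carrier's front, and leave everything else on the bench where it is.

Things in the scene. Friction and masses are not known exactly. Their poses are not given: they have to be found in the camera images.
- carrier: Tube carrier: flat-based steel pan, 130 (x, front to back) x 220 (y) x 48 mm tall, 1.4 to 2.3 kg, full of glass tubes that stand up to 82 mm over its base, from 23 mm behind its front. Origin: centre of its underside; x points to its rear, away from the robot. It slides flat on the deck under 4 to 15 N; over about 30 N of push is forcing it. Front face at x = -65 mm.
- corner_left (a point): Where to push on the left: centre of the carrier's bare steel left front corner, on the front face (carrier x = -65, y = +86 mm, 24 mm above its base). The bare corner is 48 mm wide and 47 mm tall. A push on one corner turns the carrier as well: its middle moves on by a little under half of the corner's travel, and between the guides it then binds until the other corner is pushed.
- corner_right (a point): The same on the right: centre of the bare right front corner (carrier x = -65, y = -86 mm, 24 mm above its base).
- window (a point): Middle of the clear card window on the carrier's front, 120 mm wide (between the two bare corners), from 8 to 42 mm above the carrier's base, 4 mm proud of the front face; this point is on its front. It cracks if it is leaned on.
- rear_left (a point): The carrier's rear left upright edge (its x = +65, y = +110 mm), 24 mm above its base; axes as the carrier's.
- rear_right (a point): The carrier's rear right upright edge (its x = +65, y = -110 mm), 24 mm above its base; axes as the carrier's.
- guides (a point): Mid-point of the mouth between the two fixed side guides, on the deck, at x = -76 mm from the deck point; axes as there. The guides, 24 mm tall, open inward like a funnel to x = -50 mm, then run parallel, 230 mm apart inside (5 mm to spare on each side of the carrier). The stop bar lies between them: rigid, with two rubber buffers at y = +-80 mm, 6 to 26 mm above the deck.
- keeper (a joint): Angle of the keeper, a steel swing arm on an upright pin at the right of the deck. 0: wide open (the arm, pin to knob, points 60 degrees outward of -x of the deck); it grows clockwise seen from above, towards the robot and then inward. Its tip meets the front of a carrier that is home at 2.4 to 2.9 rad (arm roughly along y of the deck). Stiff, 2 to 3 N; stays where left.
- keeper_pin (a point): Axis of the keeper's pin (at x = -163, y = -142 mm from the deck point), at the height of half-way up the keeper's knob, 56 mm above the bench.
- keeper_knob (a point): Centre of the keeper's black upright knob, 16 mm across and 44 mm tall (30 to 74 mm above the bench), 48 mm from the pin; the arm below it is 20 to 30 mm above the bench. With the tip on the carrier, the knob's axis stands 20 to 25 mm in front of the carrier's face.
- deck (a point): A point on the sampler deck's centre line, on its surface, 8 mm above the bench. x points the way the carrier has to go, to the rear; y left. The stop bar is clamped across the deck by thumb screws, anywhere from 0 to 22 mm in front of (-x of) this point, parallel to y; its place is not measured. The deck reaches to x = -300 mm and y = +-158 mm; from x = 24 mm on stands a head 83 mm tall.
- keeper_tip (a point): Axis of the upright rubber bush at the keeper's tip, 16 mm across, 18 to 34 mm above the bench (this point at 26 mm). It bears on the carrier's right front corner when this axis is 8 mm in front of the carrier's front face.
- label_roll: Bystander: roll of paper labels lying flat on the bench left of the sampler, 72 mm across, 30 mm tall; origin at the centre of its underside.
- marker: Bystander: white marker pen with a black cap, 140 mm long, 13 mm thick, lying left of the sampler; origin at its underside, its x along the pen.
- specimen_jar: Bystander: small clear jar with a white lid, 56 mm across, 62 mm tall, right of the sampler; origin at the centre of its underside.
- tube_stand: Bystander: small white stand with four tubes, 45 x 110 mm, 78 mm tall, right of the sampler; origin at the centre of its underside.
- glove_carton: Bystander: cardboard box of blue gloves, 120 x 240 x 75 mm, on the right of the bench; origin at the centre of its underside.
- wire_rack: Bystander: long steel wire rack with some tubes, 256 x 88 mm, 86 mm tall over the tubes, on the left of the bench; origin at the centre of its underside.

How it is judged:
By the outcome, as a careful person would: the job done as asked, in the order asked, and still so for the second after the job is handed in, with the robot touching nothing.
It also fails if it takes over 72 s, if anything falls off the work surface, if the arm or the gripper's body presses on something with over 40 N, if the wrist force passes 120 N, or if a joint passes its speed limit or range.

### The arm

A 7-joint arm with a two-finger parallel gripper is mounted at the origin on the work surface. World frame = base frame: x ahead of the robot, y to its left, z up, the work surface at z = 0. Lengths are in m, angles in rad, forces in N, time in s.
With the tool pointing down it reaches from about 0.425 to 0.925 m from the base axis. Payload 6.8 kg.
Tool frame: the origin (TCP) lies at the centre of the arm's flange, where the gripper is bolted on; the fingertips stand 173 mm ahead of it and the grasp point (between the pads) lies 155 mm ahead of it (arm.tcp_to_grasp is the z of the grasp point in the tool frame, in m); z points along the fingers, y is the line along which they close (so a half turn about z gives the same grasp; the last joint's range is limited). The gripper opens to 85 mm and grips with 20 to 120 N. Pads are 22 mm wide; open, the fingers measure 114 mm over their backs; the gripper's body (76 mm by 85 mm) begins 54 mm behind the grasp point. The pads swing forward as they close: fully open they stand 13 mm farther back than shut.
Start: joints at [1.109, 0.477, 0.022, 1.555, -0.011, 1.109, -0.083], TCP at [0.234, -0.633, 0.405] pointing down, gripper open.
Joint ranges: [-2.96, 2.96], [-0.34, 2.1], [-1.41, 1.46], [0.24, 2.44], [-1.37, 4.51], [0.17, 1.92], [-2.96, 2.96]. Speed limits (rad/s): [2.39, 2.39, 3.14, 3.14, 3.14, 3.14, 3.14].

### API

Orientations are given as a unit quaternion [w, x, y, z].
In Python, from bench import arm gives the robot as it stands. The module is installed in compiled form; this text tells all that it offers.
- The arm moves only by the tool jog_arm, never from a script. Its argument "plan" is one flat list of numbers, 5 for each row, row after row: the shift along the tool's x, y, z in m, then the turn about the tool's z in rad, then the finger opening in m, from 0 to 0.0854. In form: [tx, ty, tz, yaw, jaw, tx, ty, tz, yaw, jaw, ...]. A call has exactly 10 rows; each row shifts and turns the commanded pose from where the row before left it, along the tool's axes as they then stand; what a row does not reach is not made up. A row lasts 1/12 s, in which the tool goes at most 41.7 mm and 7.16 degrees, less where a joint would pass 70% of its speed; a pose out of reach is approached as far as the arm can. A call with a gripper value outside its range is refused whole. The fingers move at their own pace and stop on an object; "grip_force" is the grip in N (left out, the last holds). Time passes only in rows, so rows that do not move let the fingers close, or fill a call up. It gives the time, the measured TCP pose, the force, the opening and the grip force at its end, in the units of the state.
- arm.observe(): the state, without advancing time (a new reading comes with each control period).
- arm.read_camera(name): name is "scene" or "top"; returns the picture (480x640x3 uint8, blue, green, red); there is no depth.
- arm.get_calibration(name): a dict with "K" (3x3 intrinsics, pixels), "camera_from_world" (4x4, takes a point from world to camera coordinates). Camera axes: x right, y down, z forward; pixel columns grow to the right and rows downward; lengths in m; the calibration is good to about 2 mm. A picture is of the moment at which its call begins. get_calibration takes no time and is no camera call.
- arm.job_done(): hands the job in; it is judged then, once.
The state is a dict: "clock": time; "qpos": joint angles; "dq": joint speeds; "tau": joint torques, N m; "ee_pos": TCP position; "eef_rot": TCP orientation; "contact_force": force on the tool from outside, world axes, zero at the start; "moment": the same for the moment, N m; "width": finger opening in m; "finger_force": force on a finger pad.
Only numpy, scipy, OpenCV 4.12 (cv2) and the standard library are available. Lean on these libraries where they do the work, as an engineer would, in place of code of your own. Each camera call takes 0.05 s, during which the arm holds its last target. There are 200 camera calls.

## Working session

There is one attempt and no reset: what is moved stays moved. The work goes in short steps, Python scripts to look and compute and a tool call to move; the robot and the scene stay as the last step left them, time stands still between calls to the robot, and variables do not carry over. Pictures are saved under pics/ and viewed, at most 10 in all, crops included, and the job is handed in when it is done.

Besides the shell and the picture viewer there is one more tool, called as name(argument=value, ...) on one line, values as JSON. jog_arm: Moves the arm, as the interface text tells. Its arguments: {"type":"object","properties":{"plan":{"type":"array"},"grip_force":{"type":"number"}},"required":["plan"]}

```bash
mkdir -p pics; python3 - <<'E'
from bench import arm
import cv2
s=arm.observe(); print(s)
for n in("scene","top"):
    cv2.imwrite(f"pics/{n}0.png",arm.read_camera(n)); c=arm.get_calibration(n); print(n,c["K"],c["camera_from_world"])
E
```

```text
{'clock': 0.0, 'qpos': array([ 1.10890067,  0.47777417,  0.02234041,  1.55647789, -0.01150857,
        1.10930833, -0.08308109]), 'dq': array([ 0.00144031,  0.00053113, -0.00212728,  0.00039814,  0.00057711,
        0.00014709, -0.00119405]), 'tau': array([ 5.81563181e-04, -5.96450222e+01,  1.60863485e+00, -2.81197232e+01,
        1.25666810e-02,  9.38805286e-03,  1.49435323e-05]), 'ee_pos': array([ 0.23376802, -0.63291835,  0.40373166]), 'eef_rot': array([-8.91875463e-04,  9.84390770e-01,  1.75994223e-01, -2.25019456e-04]), 'contact_force': array([-0.77328449,  0.47030544, -0.82873265]), 'moment': array([ 0.00212327, -0.01334914,  0.01190986]), 'finger_force': 0.0, 'width': 0.08545838247708923}
scene [[537.17076861   0.         322.43869956]
 [  0.         537.17076861 234.63887987]
 [  0.           0.           1.        ]] [[-0.31358091  0.94947221  0.01302036  0.18792186]
 [ 0.60662609  0.21086098 -0.76651316 -0.3129523 ]
 [-0.73052844 -0.23246541 -0.6420966   2.10362379]
 [ 0.          0.          0.          1.        ]]
top [[502.93409946   0.         324.98602808]
 [  0.         502.93409946 242.59863781]
 [  0.           0.           1.        ]] [[-0.00275427 -0.99965334 -0.02618423  0.01463541]
 [-0.99487336  0.00538623 -0.10098504  0.63089223]
 [ 0.10109106  0.02577186 -0.99454332  1.17650669]
 [ 0.          0.          0.          1.        ]]
```

View pics/top0.png

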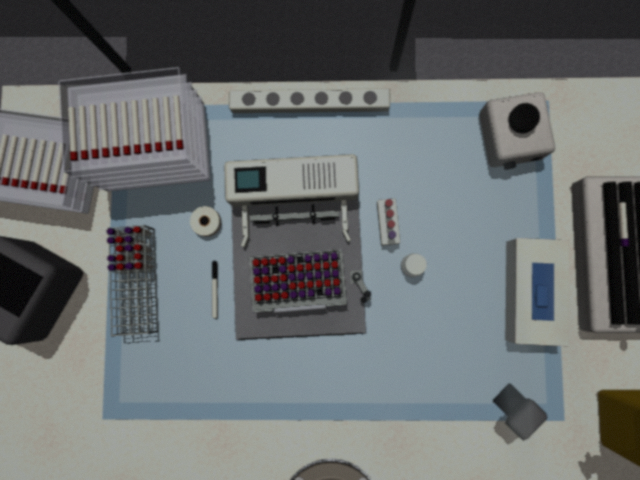

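View pics/scene0.png

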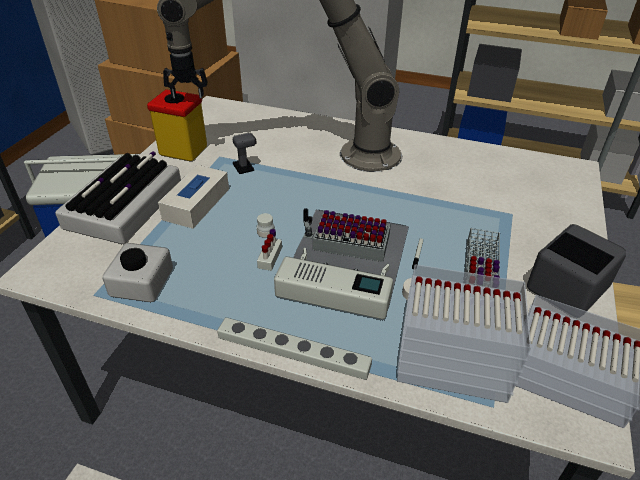

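The top view shows the sampler deck at cols 233–366, rows 200–338. The carrier is at about (298,280), the keeper at about (360,288), and the head at rows 155–200. I'll zoom in next.

```bash
python3 - <<'E'
import cv2
i=cv2.imread("pics/top0.png")[195:345,222:382]
i=cv2.convertScaleAbs(i,alpha=1.5)
i=cv2.resize(i,None,fx=4,fy=4,interpolation=cv2.INTER_CUBIC)
cv2.imwrite("pics/topc.png",i)
E
```

```text
(no output)
```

View pics/topc.png

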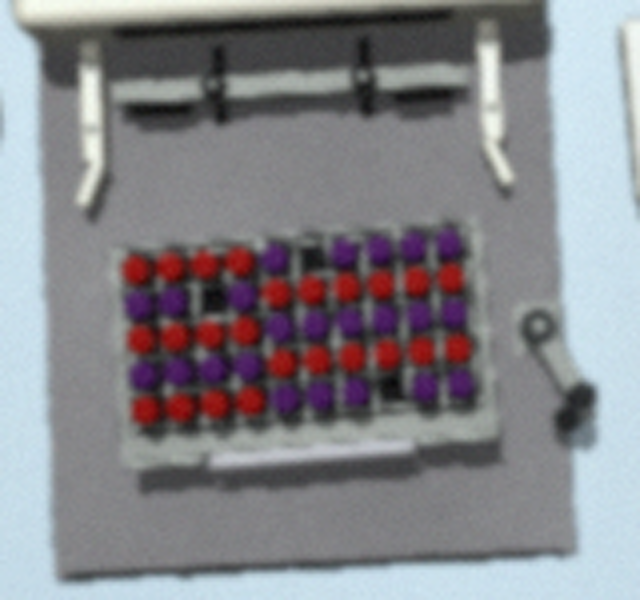

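The crop shows these features, in crop pixels:
- Deck front corners: (60,578) and (577,552).
- Carrier rim corners: front (126,466) and (497,440), rear (112,248) and (478,220).
- Guide mouths: (88,210) and (508,186).
- Stop bar front edge: about y=100 to 85.
- Keeper: pin at (538,326), knob near (583,398).

```bash
cat >h.py <<'E'
import numpy as np
from bench import arm
def ray(name,uv,z):
    c=arm.get_calibration(name);K=np.array(c["K"]);T=np.array(c["camera_from_world"])
    R=T[:3,:3];o=-R.T@T[:3,3]
    d=(R.T@np.linalg.inv(K)@np.c_[np.atleast_2d(uv),np.ones(len(np.atleast_2d(uv)))].T).T
    return o+d*((z-o[2])/d[:,2])[:,None]
def proj(name,P):
    c=arm.get_calibration(name);K=np.array(c["K"]);T=np.array(c["camera_from_world"])
    q=(K@(T[:3,:3]@np.atleast_2d(P).T+T[:3,3:])).T
    return q[:,:2]/q[:,2:]
def fit(L,W): # W = R L + t
    L=np.array(L,float);W=np.array(W)[:,:2];l=L-L.mean(0);w=W-W.mean(0)
    a=np.arctan2((l[:,0]*w[:,1]-l[:,1]*w[:,0]).sum(),(l*w).sum())
    R=np.array([[np.cos(a),-np.sin(a)],[np.sin(a),np.cos(a)]]);t=W.mean(0)-R@L.mean(0)
    print("resid mm",np.round(1e3*(W-L@R.T-t),1).tolist()); return a,R,t
E
python3 - <<'E'
from h import *
f=lambda p:(np.array(p,float)-1.5)/4+[222,195]
dk=ray("top",f([[60,578],[577,552]]),.008); pin=ray("top",f([[538,326]]),.032)
g=ray("top",f([[88,208],[506,186]]),.032)
a,R,t=fit([[-.3,.158],[-.3,-.158],[-.163,-.142]],np.vstack([dk,pin])); print("deck",a,t)
print("guide mouth in deck",(g[:,:2]-t)@R)
c=ray("top",f([[126,466],[497,440],[112,248],[478,220]]),.056)
a2,R2,t2=fit([[-.065,.11],[-.065,-.11],[.065,.11],[.065,-.11]],c); print("carrier",a2,t2,"in deck",(t2-t)@R,a2-a)
print("bar front",(ray("top",f([[160,103],[430,90]]),.034)[:,:2]-t)@R)
for z in(.026,.074): print("knob",z,(ray("top",f([[583,398],[570,418]]),z)[:,:2]-t)@R-[-.163,-.142])
E
```

```text
resid mm [[0.8, -2.6], [0.2, 1.2], [-1.0, 1.4]]
deck 0.050141526119713925 [0.70693897 0.08665302]
guide mouth in deck [[-0.07846899  0.12581724]
 [-0.07915602 -0.12637146]]
resid mm [[1.5, -2.0], [0.3, 1.2], [-0.7, -1.5], [-1.0, 2.2]]
carrier 0.07172798187014374 [0.540035   0.07641199] in deck [-0.16720749 -0.00186284] 0.02158645575042982
bar front [[-0.01737126  0.07945896]
 [-0.01872671 -0.08396177]]
knob 0.026 [[-0.04498796 -0.0230218 ]
 [-0.05641221 -0.01457361]]
knob 0.074 [[-0.04479876 -0.02026675]
 [-0.05576914 -0.0121542 ]]
```

jog_arm(plan=[0,0,0,0.101,0,0,0,0,0.101,0,0,0,0,0.1017,0,0.0195,-0.0346,0,0,0,0.0195,-0.0346,0,0,0,0.0195,-0.0346,0,0,0,0.0195,-0.0346,0,0,0,0.0195,-0.0346,0,0,0,0.0195,-0.0346,0,0,0,0.0195,-0.0346,0,0,0])

```text
clock: 0.93
ee_pos: [0.3584, -0.3825, 0.4044]
eef_rot: [-0.0, 1.0, 0.025, -0.0]
contact_force: [1.3, -0.6, 0.5]
width: -0.0001
finger_force: 0.0
```

jog_arm(plan=[0.0195,-0.0346,0,0,0,0.0195,-0.0346,0,0,0,0.0195,-0.0346,0,0,0,0.0195,-0.0346,0,0,0,0.0195,-0.0346,0,0,0,0.0195,-0.0346,0,0,0,0.0195,-0.0346,0,0,0,0.0195,-0.0346,0,0,0,0,0,0,0,0,0,0,0,0,0])

```text
clock: 1.77
ee_pos: [0.5007, -0.0976, 0.4045]
eef_rot: [-0.0, 1.0, 0.028, -0.0]
contact_force: [0.1, -1.0, 0.3]
width: 0.0003
finger_force: 0.0
```

jog_arm(plan=[-0.008,-0.0374,0,0,0,-0.008,-0.0374,0,0,0,-0.008,-0.0374,0,0,0,-0.008,-0.0374,0,0,0,-0.008,-0.0374,0,0,0,-0.008,-0.0374,0,0,0,-0.008,-0.0374,0,0,0,0,0,0.034,0,0,0,0,0.034,0,0,0,0,0.034,0,0])

```text
clock: 2.6
ee_pos: [0.4311, 0.1576, 0.302]
eef_rot: [0.0, 1.0, 0.025, 0.001]
contact_force: [0.9, -0.6, -1.7]
width: -0.0
finger_force: 0.0
```

jog_arm(plan=[0,0,0.034,0,0,0,0,0.034,0,0,0,0,0.034,0,0,0,0,0,0,0,0.005,0,0,0,0,0.005,0,0,0,0,0.005,0,0,0,0,0.003,0,0,0,0,0.003,0,0,0,0,0,0,0,0,0])

```text
clock: 3.43
ee_pos: [0.4531, 0.1595, 0.2019]
eef_rot: [-0.0, 1.0, 0.025, 0.001]
contact_force: [-0.1, 0.4, -0.1]
width: -0.0001
finger_force: 0.0
```

```bash
python3 - <<'E'
from h import *
import cv2
s=arm.observe();print(s["ee_pos"],s["eef_rot"],s["contact_force"])
i=arm.read_camera("top");cv2.imwrite("pics/top1.png",i)
j=arm.read_camera("scene");cv2.imwrite("pics/sc1.png",j)
a=cv2.resize(i[215:345,222:382],None,fx=4,fy=4,interpolation=cv2.INTER_CUBIC)
cv2.imwrite("pics/t1.png",cv2.convertScaleAbs(a,alpha=1.4))
E
```

```text
[0.45314363 0.15954352 0.20190087] [-4.18911936e-04  9.99695086e-01  2.46506308e-02  1.38051696e-03] [-0.12887007  0.37757692 -0.06067057]
```

View pics/t1.png

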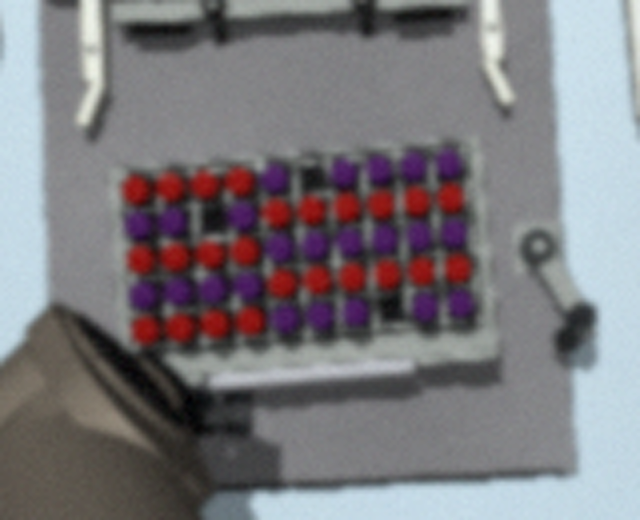

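The view shows the finger just short of the carrier's left front corner, with no contact yet. The wrist hides the contact point at about (210,400), and nothing else has moved.

jog_arm(plan=[0.002,0,0,0,0,0.002,0,0,0,0,0.002,0,0,0,0,0.002,0,0,0,0,0.002,0,0,0,0,0,0,0,0,0,0,0,0,0,0,0,0,0,0,0,0,0,0,0,0,0,0,0,0,0])

```text
clock: 4.37
ee_pos: [0.4609, 0.1605, 0.2004]
eef_rot: [0.0, 1.0, 0.026, -0.001]
contact_force: [-5.6, 2.0, 1.8]
width: -0.0001
finger_force: 2.3
```

jog_arm(plan=[0.0015,0,0,0,0,0.0015,0,0,0,0,0.0015,0,0,0,0,0.0015,0,0,0,0,0.0015,0,0,0,0,0.0015,0,0,0,0,0,0,0,0,0,0,0,0,0,0,0,0,0,0,0,0,0,0,0,0])

```text
clock: 5.2
ee_pos: [0.4698, 0.1613, 0.2003]
eef_rot: [-0.0, 1.0, 0.026, -0.001]
contact_force: [-4.4, 3.2, 1.5]
width: -0.0003
finger_force: 2.3
```

jog_arm(plan=[-0.025,0,0,0,0,0,0.0344,0,0,0,0,0.0344,0,0,0,0,0.0344,0,0,0,0,0.0344,0,0,0,0,0.0344,0,0,0,0.005,0,0,0,0,0.005,0,0,0,0,0.002,0,0,0,0,0,0,0,0,0])

```text
clock: 6.03
ee_pos: [0.4675, -0.0105, 0.2009]
eef_rot: [-0.0, 1.0, 0.026, 0.001]
contact_force: [-0.6, 0.2, 0.0]
width: -0.0001
finger_force: 0.0
```

jog_arm(plan=[0.003,0,0,0,0,0.003,0,0,0,0,0.003,0,0,0,0,0.003,0,0,0,0,0.003,0,0,0,0,0.002,0,0,0,0,0.002,0,0,0,0,0.002,0,0,0,0,0,0,0,0,0,0,0,0,0,0])

```text
clock: 6.87
ee_pos: [0.4861, -0.0116, 0.2001]
eef_rot: [0.001, 1.0, 0.025, -0.002]
contact_force: [-4.4, -3.1, 1.4]
width: -0.0001
finger_force: 2.5
```

jog_arm(plan=[-0.022,0,0,0,0,0,-0.0344,0,0,0,0,-0.0344,0,0,0,0,-0.0344,0,0,0,0,-0.0344,0,0,0,0,-0.0344,0,0,0,0.004,0,0,0,0,0.004,0,0,0,0,0.003,0,0,0,0,0.002,0,0,0,0])

```text
clock: 7.7
ee_pos: [0.4704, 0.1594, 0.2005]
eef_rot: [0.0, 1.0, 0.024, -0.0]
contact_force: [-6.2, 2.4, 3.3]
width: -0.0003
finger_force: 3.5
```

jog_arm(plan=[0.002,0,0,0,0,0.002,0,0,0,0,0.002,0,0,0,0,0.002,0,0,0,0,0.002,0,0,0,0,0.002,0,0,0,0,0.002,0,0,0,0,0.002,0,0,0,0,0,0,0,0,0,0,0,0,0,0])

```text
clock: 8.53
ee_pos: [0.4849, 0.1607, 0.2003]
eef_rot: [-0.0, 1.0, 0.025, -0.001]
contact_force: [-3.7, 3.5, 0.5]
width: 0.0002
finger_force: 2.1
```

```bash
cat >>h.py <<'E'
def snap(n):
    import cv2
    i=arm.read_camera("top")
    a=cv2.resize(i[195:345,222:382],None,fx=4,fy=4,interpolation=cv2.INTER_CUBIC)
    cv2.imwrite(f"pics/{n}.png",cv2.convertScaleAbs(a,alpha=1.4))
E
python3 -c "from h import *;snap('t2')"
```

```text
(no output)
```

View pics/t2.png

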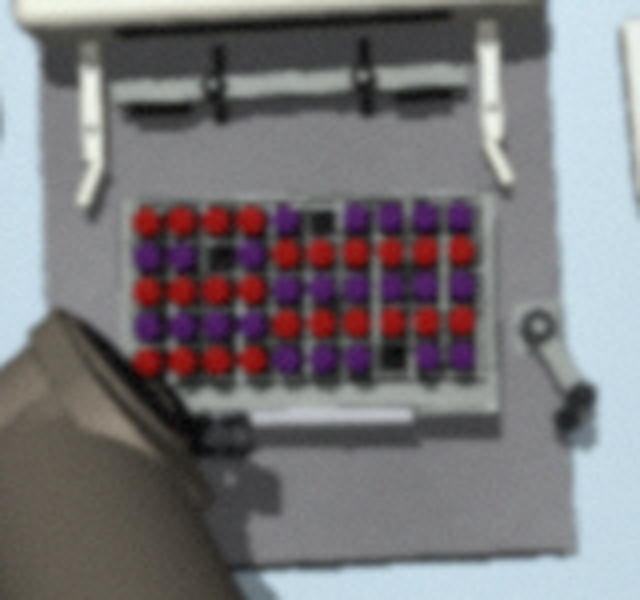

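The carrier is now nearly square to the image. Its rear rim corners are at (122,202) and (493,197), its front right corner is at (500,410), and its rear right corner is close to the guide mouth at (508,186).

```bash
python3 - <<'E'
from h import *
f=lambda p:(np.array(p,float)-1.5)/4+[222,195]
t=np.array([.70694,.08665]);a=.0501;R=np.array([[np.cos(a),-np.sin(a)],[np.sin(a),np.cos(a)]])
c=ray("top",f([[122,202],[493,197],[500,410]]),.056)
a2,R2,t2=fit([[.065,.11],[.065,-.11],[-.065,-.11]],c);print((t2-t)@R,a2-a)
print("guide bends",(ray("top",f([[98,160],[490,136]]),.032)[:,:2]-t)@R)
E
```

```text
resid mm [[0.1, -0.4], [-2.7, 0.5], [2.7, -0.0]]
[-0.14674569 -0.00651374] -0.029153833263639364
guide bends [[-0.0496916   0.11869354]
 [-0.0484054  -0.1185026 ]]
```

jog_arm(plan=[-0.018,0,0,0,0,0,0.0344,0,0,0,0,0.0344,0,0,0,0,0.0344,0,0,0,0,0.0344,0,0,0,0,0.0344,0,0,0,0.004,0,0,0,0,0.003,0,0,0,0,0.002,0,0,0,0,0.002,0,0,0,0])

```text
clock: 9.42
ee_pos: [0.4874, -0.0103, 0.2007]
eef_rot: [-0.0, 1.0, 0.025, -0.0]
contact_force: [-4.7, -2.0, 3.5]
width: 0.0
finger_force: 2.7
```

jog_arm(plan=[0.002,-0.0005,0,0,0,0.002,-0.0005,0,0,0,0.002,-0.0005,0,0,0,0.002,-0.0005,0,0,0,0.002,-0.0005,0,0,0,0.002,-0.0005,0,0,0,0.002,-0.0005,0,0,0,0,0,0,0,0,0,0,0,0,0,0,0,0,0,0])

```text
clock: 10.25
ee_pos: [0.4998, -0.0064, 0.1999]
eef_rot: [0.001, 1.0, 0.026, -0.002]
contact_force: [-4.5, -2.0, -0.7]
width: -0.0002
finger_force: 2.1
```

jog_arm(plan=[-0.018,0,0,0,0,0,-0.0338,0,0,0,0,-0.0338,0,0,0,0,-0.0338,0,0,0,0,-0.0338,0,0,0,0,-0.0338,0,0,0,0.004,0,0,0,0,0.003,0,0,0,0,0.002,0,0,0,0,0.002,0,0,0,0])

```text
clock: 11.08
ee_pos: [0.4861, 0.161, 0.2006]
eef_rot: [0.0, 1.0, 0.025, -0.0]
contact_force: [0.6, -1.1, -0.1]
width: -0.0001
finger_force: 0.0
```

jog_arm(plan=[0.002,-0.0005,0,0,0,0.002,-0.0005,0,0,0,0.002,-0.0005,0,0,0,0.002,-0.0005,0,0,0,0.002,-0.0005,0,0,0,0.002,-0.0005,0,0,0,0,0,0,0,0,0,0,0,0,0,0,0,0,0,0,0,0,0,0,0])

```text
clock: 11.92
ee_pos: [0.4968, 0.1648, 0.2003]
eef_rot: [0.0, 1.0, 0.025, -0.001]
contact_force: [-5.7, 0.3, 3.4]
width: -0.0001
finger_force: 2.5
```

```bash
python3 -c "from h import *;snap('t3')"
```

```text
(no output)
```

View pics/t3.png

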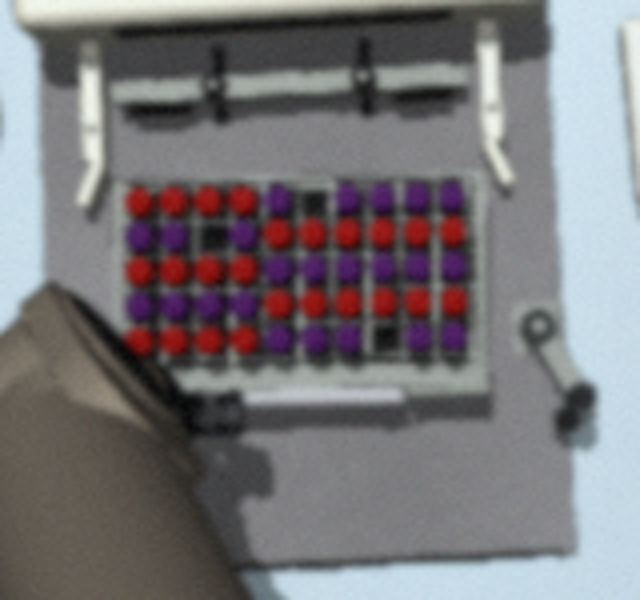

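The carrier's rear is now inside the funnel. Its rear rim corners are at (115,183) and (482,174), and its front right corner is at (493,390).

```bash
cat >>h.py <<'E'
t=np.array([.70694,.08665]);a=.0501;R=np.array([[np.cos(a),-np.sin(a)],[np.sin(a),np.cos(a)]])
f=lambda p:(np.array(p,float)-1.5)/4+[222,195]
def car(px):
    a2,R2,t2=fit([[.065,.11],[.065,-.11],[-.065,-.11]],ray("top",f(px),.056));print(np.round((t2-t)@R,4),round(a2-a,4))
E
python3 - <<'E'
from h import *
car([[115,183],[482,174],[493,390]])
print("guide inner edges",(ray("top",f([[103,60],[103,150],[480,60],[484,136]]),.032)[:,:2]-t)@R)
E
```

```text
resid mm [[0.3, -1.3], [-1.8, 1.6], [1.5, -0.3]]
[-0.1346 -0.0024] -0.022
guide inner edges [[ 0.01125493  0.11338871]
 [-0.04377759  0.11543682]
 [-0.00184241 -0.11509606]
 [-0.04820246 -0.11489864]]
```

jog_arm(plan=[-0.018,0,0,0,0,0,0.0349,0,0,0,0,0.0349,0,0,0,0,0.0349,0,0,0,0,0.0349,0,0,0,0,0.0349,0,0,0,0.004,0,0,0,0,0.003,0,0,0,0,0.002,0,0,0,0,0.002,0,0,0,0])

```text
clock: 12.8
ee_pos: [0.499, -0.0088, 0.2006]
eef_rot: [0.0, 1.0, 0.025, -0.001]
contact_force: [-6.2, -2.7, 4.9]
width: 0.0003
finger_force: 3.4
```

jog_arm(plan=[0.002,-0.0003,0,0,0,0.002,-0.0003,0,0,0,0.002,-0.0003,0,0,0,0.002,-0.0003,0,0,0,0.002,-0.0003,0,0,0,0.002,-0.0003,0,0,0,0,0,0,0,0,0,0,0,0,0,0,0,0,0,0,0,0,0,0,0])

```text
clock: 13.63
ee_pos: [0.51, -0.0064, 0.1999]
eef_rot: [0.001, 1.0, 0.026, -0.002]
contact_force: [-4.1, -3.0, -1.2]
width: 0.0001
finger_force: 2.1
```

jog_arm(plan=[-0.018,0,0,0,0,0,-0.0338,0,0,0,0,-0.0338,0,0,0,0,-0.0338,0,0,0,0,-0.0338,0,0,0,0,-0.0338,0,0,0,0.004,0,0,0,0,0.003,0,0,0,0,0.002,0,0,0,0,0.002,0,0,0,0])

```text
clock: 14.47
ee_pos: [0.4962, 0.1609, 0.2006]
eef_rot: [0.0, 1.0, 0.025, 0.0]
contact_force: [-0.3, 0.0, 0.0]
width: 0.0002
finger_force: 0.0
```

jog_arm(plan=[0.002,-0.0003,0,0,0,0.002,-0.0003,0,0,0,0.002,-0.0003,0,0,0,0.002,-0.0003,0,0,0,0.002,-0.0003,0,0,0,0.002,-0.0003,0,0,0,0.001,0,0,0,0,0,0,0,0,0,0,0,0,0,0,0,0,0,0,0])

```text
clock: 15.3
ee_pos: [0.5076, 0.1639, 0.2004]
eef_rot: [0.0, 1.0, 0.025, -0.002]
contact_force: [-5.2, 1.8, 2.5]
width: -0.0
finger_force: 2.6
```

jog_arm(plan=[-0.018,0,0,0,0,0,0.0346,0,0,0,0,0.0346,0,0,0,0,0.0346,0,0,0,0,0.0346,0,0,0,0,0.0346,0,0,0,0.004,0,0,0,0,0.003,0,0,0,0,0.002,0,0,0,0,0.002,0,0,0,0])

```text
clock: 16.13
ee_pos: [0.5098, -0.0087, 0.2005]
eef_rot: [0.0, 1.0, 0.025, -0.001]
contact_force: [-7.7, -2.3, 5.4]
width: -0.0001
finger_force: 3.5
```

jog_arm(plan=[0.002,-0.0003,0,0,0,0.002,-0.0003,0,0,0,0.002,-0.0003,0,0,0,0.002,-0.0003,0,0,0,0.002,-0.0003,0,0,0,0.001,-0.0003,0,0,0,0,0,0,0,0,0,0,0,0,0,0,0,0,0,0,0,0,0,0,0])

```text
clock: 16.97
ee_pos: [0.5199, -0.0062, 0.1999]
eef_rot: [0.001, 1.0, 0.026, -0.002]
contact_force: [-3.4, -2.6, -0.5]
width: 0.0001
finger_force: 2.1
```

```bash
python3 -c "from h import *;snap('t4')"
```

```text
(no output)
```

View pics/t4.png

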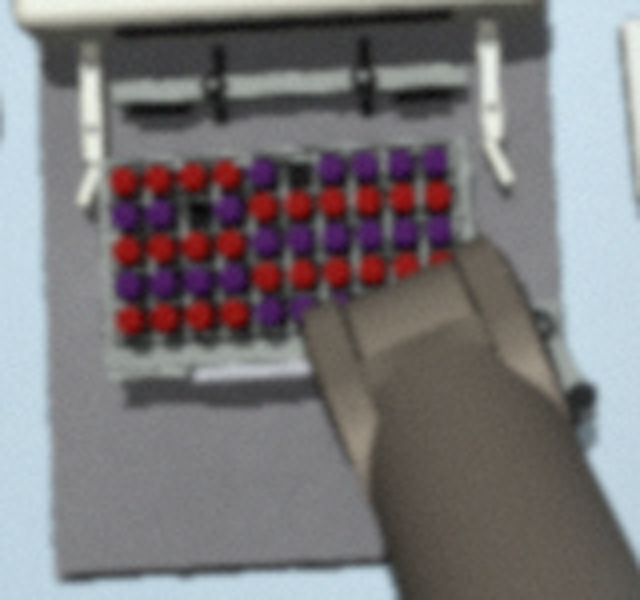

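The carrier's rear is just at the parallel part of the guides, close to the left one. Its rim corners are at (99,161), (465,142) and (108,380).

```bash
python3 - <<'E'
from h import *
a2,R2,t2=fit([[.065,.11],[.065,-.11],[-.065,.11]],ray("top",f([[99,161],[465,142],[108,380]]),.056));print((t2-t)@R,a2-a)
E
```

```text
resid mm [[0.1, -0.8], [-0.9, 2.1], [0.8, -1.3]]
[-0.11844644  0.00467984] 8.901507095492728e-05
```

jog_arm(plan=[-0.018,0,0,0,0,0,-0.0344,0,0,0,0,-0.0344,0,0,0,0,-0.0344,0,0,0,0,-0.0344,0,0,0,0,-0.0344,0,0,0,0.004,0,0,0,0,0.004,0,0,0,0,0.002,0,0,0,0,0.002,0,0,0,0])

```text
clock: 17.85
ee_pos: [0.5071, 0.164, 0.2005]
eef_rot: [0.0, 1.0, 0.025, -0.0]
contact_force: [0.6, -0.0, 0.1]
width: 0.0001
finger_force: 0.0
```

jog_arm(plan=[0.002,0.0002,0,0,0,0.002,0.0002,0,0,0,0.002,0.0002,0,0,0,0.002,0.0002,0,0,0,0.002,0.0002,0,0,0,0.002,0,0,0,0,0,0,0,0,0,0,0,0,0,0,0,0,0,0,0,0,0,0,0,0])

```text
clock: 18.68
ee_pos: [0.5177, 0.1643, 0.2004]
eef_rot: [-0.0, 1.0, 0.025, -0.001]
contact_force: [-4.4, 3.1, 1.4]
width: 0.0001
finger_force: 2.3
```

jog_arm(plan=[-0.018,0,0,0,0,0,0.0346,0,0,0,0,0.0346,0,0,0,0,0.0346,0,0,0,0,0.0346,0,0,0,0,0.0346,0,0,0,0.004,0,0,0,0,0.003,0,0,0,0,0.002,0,0,0,0,0.002,0,0,0,0])

```text
clock: 19.52
ee_pos: [0.5205, -0.0081, 0.2007]
eef_rot: [-0.0, 1.0, 0.026, -0.0]
contact_force: [-5.6, -1.9, 3.6]
width: -0.0001
finger_force: 2.6
```

jog_arm(plan=[0.002,0.0003,0,0,0,0.002,0.0003,0,0,0,0.002,0.0003,0,0,0,0.002,0.0003,0,0,0,0.001,0.0003,0,0,0,0,0,0,0,0,0,0,0,0,0,0,0,0,0,0,0,0,0,0,0,0,0,0,0,0])

```text
clock: 20.35
ee_pos: [0.5281, -0.0092, 0.2002]
eef_rot: [0.001, 1.0, 0.026, -0.002]
contact_force: [-4.5, -2.1, 2.2]
width: -0.0001
finger_force: 2.5
```

jog_arm(plan=[-0.018,0,0,0,0,0,-0.0344,0,0,0,0,-0.0344,0,0,0,0,-0.0344,0,0,0,0,-0.0344,0,0,0,0,-0.0344,0,0,0,0.004,0,0,0,0,0.004,0,0,0,0,0.004,0,0,0,0,0.002,0,0,0,0])

```text
clock: 21.18
ee_pos: [0.5175, 0.1609, 0.2006]
eef_rot: [0.0, 1.0, 0.025, 0.0]
contact_force: [-6.0, 3.7, 2.6]
width: -0.0002
finger_force: 4.2
```

jog_arm(plan=[0.002,0,0,0,0,0.002,0,0,0,0,0.002,0,0,0,0,0.002,0,0,0,0,0.002,0,0,0,0,0.001,0,0,0,0,0,0,0,0,0,0,0,0,0,0,0,0,0,0,0,0,0,0,0,0])

```text
clock: 22.02
ee_pos: [0.5266, 0.1619, 0.2003]
eef_rot: [0.0, 1.0, 0.025, -0.002]
contact_force: [-4.8, 3.3, 1.4]
width: -0.0
finger_force: 2.7
```

jog_arm(plan=[-0.018,0,0,0,0,0,0.0344,0,0,0,0,0.0344,0,0,0,0,0.0344,0,0,0,0,0.0344,0,0,0,0,0.0344,0,0,0,0.004,0,0,0,0,0.003,0,0,0,0,0.002,0,0,0,0,0.002,0,0,0,0])

```text
clock: 22.85
ee_pos: [0.529, -0.0096, 0.2005]
eef_rot: [0.0, 1.0, 0.025, -0.001]
contact_force: [-5.8, -2.5, 3.8]
width: 0.0001
finger_force: 3.1
```

jog_arm(plan=[0.002,0.0001,0,0,0,0.002,0.0001,0,0,0,0.002,0.0001,0,0,0,0.002,0.0001,0,0,0,0.002,0.0001,0,0,0,0.001,0,0,0,0,0,0,0,0,0,0,0,0,0,0,0,0,0,0,0,0,0,0,0,0])

```text
clock: 23.68
ee_pos: [0.539, -0.0095, 0.2]
eef_rot: [0.001, 1.0, 0.026, -0.002]
contact_force: [-4.3, -3.0, 2.5]
width: 0.0001
finger_force: 2.5
```

```bash
python3 -c "from h import *;snap('t5')"
```

```text
(no output)
```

View pics/t5.png

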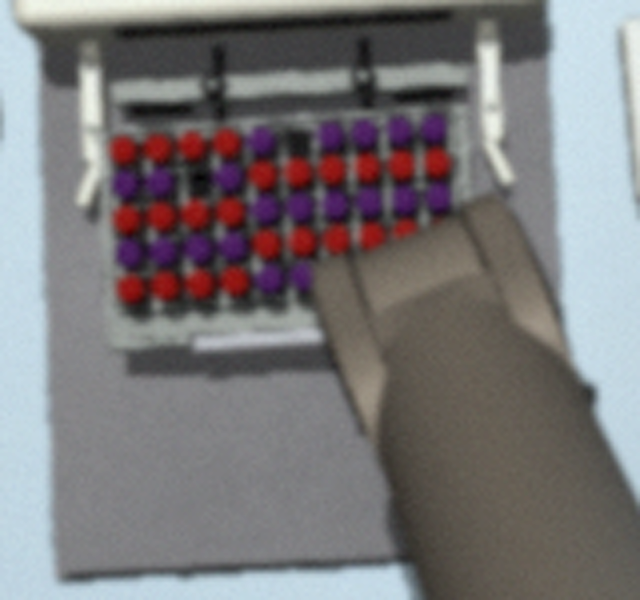

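The rear rim is about 15 px (roughly 9 mm) short of the buffers, with the carrier well between the guides. From here I'll take small pushes and check the force each time.

jog_arm(plan=[-0.018,0,0,0,0,0,-0.0344,0,0,0,0,-0.0344,0,0,0,0,-0.0344,0,0,0,0,-0.0344,0,0,0,0,-0.0344,0,0,0,0.004,0,0,0,0,0.004,0,0,0,0,0.003,0,0,0,0,0.002,0,0,0,0])

```text
clock: 24.57
ee_pos: [0.5273, 0.1609, 0.2006]
eef_rot: [0.0, 1.0, 0.025, -0.0]
contact_force: [-7.3, 3.1, 4.1]
width: -0.0002
finger_force: 4.2
```

jog_arm(plan=[0.001,0,0,0,0,0.001,0,0,0,0,0.001,0,0,0,0,0.001,0,0,0,0,0.001,0,0,0,0,0.001,0,0,0,0,0.001,0,0,0,0,0.001,0,0,0,0,0,0,0,0,0,0,0,0,0,0])

```text
clock: 25.4
ee_pos: [0.5336, 0.1619, 0.2004]
eef_rot: [0.0, 1.0, 0.025, -0.002]
contact_force: [-6.1, 1.8, 3.8]
width: -0.0001
finger_force: 2.9
```

jog_arm(plan=[-0.018,0,0,0,0,0,0.0344,0,0,0,0,0.0344,0,0,0,0,0.0344,0,0,0,0,0.0344,0,0,0,0,0.0344,0,0,0,0.004,0,0,0,0,0.004,0,0,0,0,0.003,0,0,0,0,0.002,0,0,0,0])

```text
clock: 26.23
ee_pos: [0.5389, -0.0091, 0.2008]
eef_rot: [-0.0, 1.0, 0.026, 0.0]
contact_force: [-4.7, -2.0, 3.0]
width: 0.0002
finger_force: 2.2
```

jog_arm(plan=[0.001,0,0,0,0,0.001,0,0,0,0,0.001,0,0,0,0,0.001,0,0,0,0,0.001,0,0,0,0,0.001,0,0,0,0,0.001,0,0,0,0,0,0,0,0,0,0,0,0,0,0,0,0,0,0,0])

```text
clock: 27.07
ee_pos: [0.5441, -0.0095, 0.2002]
eef_rot: [0.001, 1.0, 0.026, -0.002]
contact_force: [-5.3, -3.1, 3.0]
width: -0.0001
finger_force: 2.9
```

jog_arm(plan=[-0.018,0,0,0,0,0,-0.0344,0,0,0,0,-0.0344,0,0,0,0,-0.0344,0,0,0,0,-0.0344,0,0,0,0,-0.0344,0,0,0,0.004,0,0,0,0,0.004,0,0,0,0,0.004,0,0,0,0,0.003,0,0,0,0])

```text
clock: 27.9
ee_pos: [0.5341, 0.1613, 0.2005]
eef_rot: [0.0, 1.0, 0.025, -0.001]
contact_force: [-4.9, 1.0, 2.5]
width: -0.0003
finger_force: 2.7
```

jog_arm(plan=[0.001,0,0,0,0,0.001,0,0,0,0,0.001,0,0,0,0,0.001,0,0,0,0,0,0,0,0,0,0,0,0,0,0,0,0,0,0,0,0,0,0,0,0,0,0,0,0,0,0,0,0,0,0])

```text
clock: 28.73
ee_pos: [0.5368, 0.1616, 0.2003]
eef_rot: [0.0, 1.0, 0.025, -0.002]
contact_force: [-6.2, 2.6, 3.1]
width: -0.0
finger_force: 2.9
```

jog_arm(plan=[0.001,0,0,0,0,0.001,0,0,0,0,0.001,0,0,0,0,0,0,0,0,0,0,0,0,0,0,0,0,0,0,0,0,0,0,0,0,0,0,0,0,0,0,0,0,0,0,0,0,0,0,0])

```text
clock: 29.57
ee_pos: [0.5397, 0.1619, 0.2003]
eef_rot: [0.0, 1.0, 0.025, -0.002]
contact_force: [-5.7, 3.1, 3.6]
width: 0.0003
finger_force: 2.9
```

jog_arm(plan=[-0.018,0,0,0,0,0,0.0344,0,0,0,0,0.0344,0,0,0,0,0.0344,0,0,0,0,0.0344,0,0,0,0,0.0344,0,0,0,0.004,0,0,0,0,0.004,0,0,0,0,0.003,0,0,0,0,0.001,0,0,0,0])

```text
clock: 30.4
ee_pos: [0.5441, -0.009, 0.2008]
eef_rot: [-0.0, 1.0, 0.025, 0.0]
contact_force: [-1.1, -0.6, -0.0]
width: 0.0001
finger_force: 0.4
```

jog_arm(plan=[0.001,0,0,0,0,0.001,0,0,0,0,0.001,0,0,0,0,0.001,0,0,0,0,0.001,0,0,0,0,0,0,0,0,0,0,0,0,0,0,0,0,0,0,0,0,0,0,0,0,0,0,0,0,0])

```text
clock: 31.23
ee_pos: [0.5472, -0.0091, 0.2003]
eef_rot: [0.001, 1.0, 0.026, -0.002]
contact_force: [-4.8, -2.4, 4.0]
width: -0.0001
finger_force: 2.7
```

Still sliding freely, so I'll continue on the right.

jog_arm(plan=[0.001,0,0,0,0,0.001,0,0,0,0,0.001,0,0,0,0,0,0,0,0,0,0,0,0,0,0,0,0,0,0,0,0,0,0,0,0,0,0,0,0,0,0,0,0,0,0,0,0,0,0,0])

```text
clock: 32.07
ee_pos: [0.5491, -0.0091, 0.2]
eef_rot: [0.001, 1.0, 0.026, -0.003]
contact_force: [-8.8, -1.2, 6.9]
width: 0.0001
finger_force: 4.7
```

jog_arm(plan=[-0.018,0,0,0,0,0,-0.0344,0,0,0,0,-0.0344,0,0,0,0,-0.0344,0,0,0,0,-0.0344,0,0,0,0,-0.0344,0,0,0,0.004,0,0,0,0,0.004,0,0,0,0,0.004,0,0,0,0,0.003,0,0,0,0])

```text
clock: 32.9
ee_pos: [0.5401, 0.1615, 0.2005]
eef_rot: [0.0, 1.0, 0.024, -0.001]
contact_force: [-11.6, 2.2, 8.8]
width: 0.0004
finger_force: 6.2
```

jog_arm(plan=[0.001,0,0,0,0,0.001,0,0,0,0,0.001,0,0,0,0,0,0,0,0,0,0,0,0,0,0,0,0,0,0,0,0,0,0,0,0,0,0,0,0,0,0,0,0,0,0,0,0,0,0,0])

```text
clock: 33.73
ee_pos: [0.5408, 0.1615, 0.2001]
eef_rot: [0.001, 1.0, 0.024, -0.003]
contact_force: [-9.0, 1.3, 6.9]
width: -0.0001
finger_force: 4.8
```

jog_arm(plan=[0.001,0,0,0,0,0.001,0,0,0,0,0,0,0,0,0,0,0,0,0,0,0,0,0,0,0,0,0,0,0,0,0,0,0,0,0,0,0,0,0,0,0,0,0,0,0,0,0,0,0,0])

```text
clock: 34.57
ee_pos: [0.5414, 0.1616, 0.1999]
eef_rot: [0.001, 1.0, 0.025, -0.005]
contact_force: [-15.5, 1.4, 11.4]
width: 0.0001
finger_force: 7.7
```

jog_arm(plan=[-0.02,0,0,0,0,0,0.0344,0,0,0,0,0.0344,0,0,0,0,0.0344,0,0,0,0,0.0344,0,0,0,0,0.0344,0,0,0,0.004,0,0,0,0,0.004,0,0,0,0,0.004,0,0,0,0,0.002,0,0,0,0])

```text
clock: 35.4
ee_pos: [0.548, -0.0089, 0.2008]
eef_rot: [-0.0, 1.0, 0.025, 0.0]
contact_force: [-4.8, -1.9, 1.9]
width: -0.0004
finger_force: 1.9
```

jog_arm(plan=[0.001,0,0,0,0,0.001,0,0,0,0,0.001,0,0,0,0,0,0,0,0,0,0,0,0,0,0,0,0,0,0,0,0,0,0,0,0,0,0,0,0,0,0,0,0,0,0,0,0,0,0,0])

```text
clock: 36.23
ee_pos: [0.5488, -0.0085, 0.2002]
eef_rot: [0.0, 1.0, 0.026, -0.002]
contact_force: [-7.1, -0.7, 4.9]
width: -0.0004
finger_force: 3.5
```

jog_arm(plan=[0.001,0,0,0,0,0.001,0,0,0,0,0,0,0,0,0,0,0,0,0,0,0,0,0,0,0,0,0,0,0,0,0,0,0,0,0,0,0,0,0,0,0,0,0,0,0,0,0,0,0,0])

```text
clock: 37.07
ee_pos: [0.5494, -0.0084, 0.1999]
eef_rot: [0.001, 1.0, 0.026, -0.004]
contact_force: [-12.0, -1.5, 9.9]
width: 0.0006
finger_force: 6.1
```

Both corners are now solid at equal depth: the left took 15 N and the right 12 N without moving, so the carrier is home. Next is the keeper.

jog_arm(plan=[-0.025,0,0,0,0,-0.0245,0,0,0,0,0,0,-0.035,0,0.045,0,0,-0.035,0,0.045,0,0.0377,0,0,0.045,0,0.0377,0,0,0.045,0,0,0,0,0.045,0,0,0,0,0.045,0,0,0,0,0.045,0,0,0,0,0.045], grip_force=20)

```text
clock: 37.9
ee_pos: [0.507, -0.0853, 0.2706]
eef_rot: [-0.0, 1.0, 0.026, 0.0]
contact_force: [0.1, -0.4, -0.1]
width: 0.0451
finger_force: 0.0
```

```bash
python3 - <<'E'
from h import *
s=arm.observe();p=s["ee_pos"];print(p,s["width"],(p[:2]-t)@R)
import cv2
j=arm.read_camera("scene");u=proj("scene",np.r_[R@[-.2,-.12]+t,.05])[0].astype(int);print(u)
c=cv2.resize(j[u[1]-60:u[1]+60,u[0]-65:u[0]+95],None,fx=5,fy=5,interpolation=cv2.INTER_CUBIC);cv2.imwrite("pics/k.png",cv2.convertScaleAbs(c,alpha=1.4))
E
```

```text
[ 0.50697675 -0.08527157  0.27056443] 0.04507921550355547 [-0.20832201 -0.16169189]
[318 219]
```

View pics/k.png

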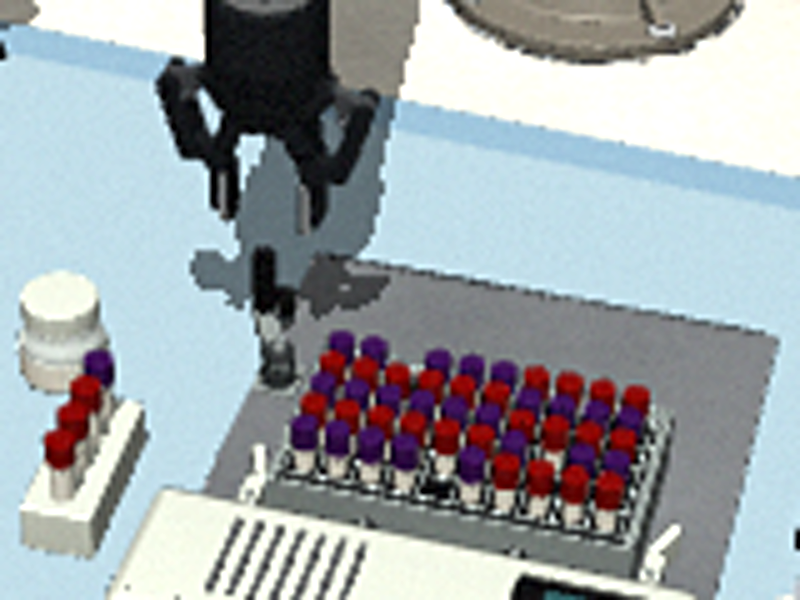

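The scene crop shows the knob at (262,270), centred below the open fingers at (225,215) and (315,225). The jar and tube stand are clear, so I'll descend and close gently.

jog_arm(plan=[0,0,0.02,0,0.045,0,0,0.02,0,0.045,0,0,0.0186,0,0.045,0,0,0,0,0.045,0,0,0,0,0.014,0,0,0,0,0.014,0,0,0,0,0.014,0,0,0,0,0.014,0,0,0,0,0.014,0,0,0,0,0.014], grip_force=20)

```text
clock: 38.78
ee_pos: [0.5072, -0.0869, 0.213]
eef_rot: [0.0, 1.0, 0.025, 0.001]
contact_force: [-2.0, 0.6, 6.7]
width: 0.0152
finger_force: 20.4
```

jog_arm(plan=[-0.0021,-0.0055,0,0,0.014,-0.0015,-0.0057,0,0,0.014,-0.0008,-0.0058,0,0,0.014,0,-0.0059,0,0,0.014,0.0007,-0.0058,0,0,0.014,0.0014,-0.0057,0,0,0.014,0.002,-0.0055,0,0,0.014,0.0027,-0.0052,0,0,0.014,0.0033,-0.0048,0,0,0.014,0.0039,-0.0044,0,0,0.014])

```text
clock: 39.62
ee_pos: [0.5127, -0.0342, 0.2121]
eef_rot: [0.002, 1.0, 0.024, -0.002]
contact_force: [-4.2, -7.2, 4.2]
width: 0.0154
finger_force: 21.1
```

jog_arm(plan=[0.0031,-0.0028,0,0,0.014,0.0033,-0.0026,0,0,0.014,0.0035,-0.0022,0,0,0.014,0.0037,-0.0019,0,0,0.014,0.0031,-0.0013,0,0,0.014,0,0,0,0,0.014,0,0,0,0,0.014,0,0,0,0,0.014,0,0,0,0,0.014,0,0,0,0,0.014])

```text
clock: 40.45
ee_pos: [0.5292, -0.0219, 0.2121]
eef_rot: [0.001, 1.0, 0.024, -0.001]
contact_force: [-3.7, -3.6, 3.4]
width: 0.0154
finger_force: 20.9
```

jog_arm(plan=[0.0012,-0.0004,0,0,0.014,0.0012,-0.0004,0,0,0.014,0.0012,-0.0004,0,0,0.014,0.0012,-0.0003,0,0,0.014,0,0,0,0,0.014,0,0,0,0,0.014,0,0,0,0,0.014,0,0,0,0,0.014,0,0,0,0,0.014,0,0,0,0,0.014])

```text
clock: 41.28
ee_pos: [0.5337, -0.0199, 0.2121]
eef_rot: [0.001, 1.0, 0.024, -0.001]
contact_force: [-4.5, -3.2, 4.7]
width: 0.0155
finger_force: 21.0
```

jog_arm(plan=[0.001,-0.0002,0,0,0.014,0.001,-0.0002,0,0,0.014,0,0,0,0,0.014,0,0,0,0,0.014,0,0,0,0,0.014,0,0,0,0,0.014,0,0,0,0,0.014,0,0,0,0,0.014,0,0,0,0,0.014,0,0,0,0,0.014])

```text
clock: 42.12
ee_pos: [0.5356, -0.0191, 0.212]
eef_rot: [0.001, 1.0, 0.024, -0.001]
contact_force: [-4.5, -3.2, 4.1]
width: 0.0155
finger_force: 21.0
```

jog_arm(plan=[0.001,-0.0002,0,0,0.014,0,0,0,0,0.014,0.001,-0.0002,0,0,0.014,0,0,0,0,0.014,0,0,0,0,0.014,0,0,0,0,0.014,0,0,0,0,0.014,0,0,0,0,0.014,0,0,0,0,0.014,0,0,0,0,0.014])

```text
clock: 42.95
ee_pos: [0.5375, -0.0185, 0.212]
eef_rot: [0.0, 1.0, 0.025, -0.001]
contact_force: [-5.8, -1.3, 4.4]
width: 0.0152
finger_force: 21.0
```

jog_arm(plan=[0.001,-0.0002,0,0,0.014,0,0,0,0,0.014,0.001,-0.0002,0,0,0.014,0,0,0,0,0.014,0,0,0,0,0.014,0,0,0,0,0.014,0,0,0,0,0.014,0,0,0,0,0.014,0,0,0,0,0.014,0,0,0,0,0.014])

```text
clock: 43.78
ee_pos: [0.5394, -0.0179, 0.212]
eef_rot: [0.0, 1.0, 0.025, -0.001]
contact_force: [-5.8, -1.2, 5.6]
width: 0.0151
finger_force: 21.1
```

jog_arm(plan=[0.001,-0.0001,0,0,0.014,0,0,0,0,0.014,0.001,-0.0001,0,0,0.014,0,0,0,0,0.014,0,0,0,0,0.014,0,0,0,0,0.014,0,0,0,0,0.014,0,0,0,0,0.014,0,0,0,0,0.014,0,0,0,0,0.014])

```text
clock: 44.62
ee_pos: [0.5413, -0.0174, 0.212]
eef_rot: [0.0, 1.0, 0.025, -0.002]
contact_force: [-5.6, -0.8, 5.0]
width: 0.0152
finger_force: 21.1
```

jog_arm(plan=[0.001,-0.0001,0,0,0.014,0,0,0,0,0.014,0.001,-0.0001,0,0,0.014,0,0,0,0,0.014,0,0,0,0,0.014,0,0,0,0,0.014,0,0,0,0,0.014,0,0,0,0,0.014,0,0,0,0,0.014,0,0,0,0,0.014])

```text
clock: 45.45
ee_pos: [0.5432, -0.0169, 0.212]
eef_rot: [0.0, 1.0, 0.025, -0.002]
contact_force: [-6.4, -1.3, 5.7]
width: 0.0153
finger_force: 21.2
```

jog_arm(plan=[0,0,0,0,0.03,0,0,0,0,0.03,0,0,0,0,0.03,0,0,-0.035,0,0.03,0,0,-0.035,0,0.03,-0.034,0,0,0,0,0,0,0,0,0,0,0,0,0,0,0,0,0.035,0,0,0,0,0.035,0,0])

```text
clock: 46.28
ee_pos: [0.5128, -0.0185, 0.2132]
eef_rot: [-0.0, 1.0, 0.025, 0.004]
contact_force: [0.5, -0.6, -1.2]
width: 0.0001
finger_force: 0.0
```

jog_arm(plan=[0,0,0,0,0,0.003,0,0,0,0,0.003,0,0,0,0,0.002,0,0,0,0,0.002,0,0,0,0,0,0,0,0,0,0,0,0,0,0,0,0,0,0,0,0,0,0,0,0,0,0,0,0,0])

```text
clock: 47.12
ee_pos: [0.5203, -0.0175, 0.2133]
eef_rot: [-0.0, 1.0, 0.025, -0.0]
contact_force: [-4.1, 2.3, 1.4]
width: -0.0002
finger_force: 2.2
```

jog_arm(plan=[0.001,0,0,0,0,0.001,0,0,0,0,0,0,0,0,0,0,0,0,0,0,0,0,0,0,0,0,0,0,0,0,0,0,0,0,0,0,0,0,0,0,0,0,0,0,0,0,0,0,0,0])

```text
clock: 47.95
ee_pos: [0.5209, -0.0175, 0.2131]
eef_rot: [0.0, 1.0, 0.025, -0.002]
contact_force: [-10.0, 2.1, 5.9]
width: 0.0003
finger_force: 4.9
```

The tip bears: 10 N with almost no motion. I'll retreat and check.

jog_arm(plan=[-0.02,0,0,0,0,-0.02,0,0,0,0,0,0,-0.04,0,0,0,0,-0.04,0,0,0,0,-0.04,0,0,0,0.04,-0.01,0,0,0,0.04,0,0,0,0,0.04,0,0,0,0,0.04,0,0,0,0,0.04,0,0,0])

```text
clock: 48.78
ee_pos: [0.4929, -0.2219, 0.3445]
eef_rot: [0.001, 1.0, 0.025, 0.002]
contact_force: [-0.0, 0.1, -0.5]
width: -0.0002
finger_force: 0.0
```

jog_arm(plan=[0,0.04,0,0,0,0,0.04,0,0,0,0,0.04,0,0,0,0,0,0,0,0,0,0,0,0,0,0,0,0,0,0,0,0,0,0,0,0,0,0,0,0,0,0,0,0,0,0,0,0,0,0])

```text
clock: 49.62
ee_pos: [0.4989, -0.3386, 0.3424]
eef_rot: [0.0, 1.0, 0.026, 0.0]
contact_force: [-0.4, 1.4, 0.6]
width: 0.0002
finger_force: 0.0
```

```bash
python3 -c "from h import *;snap('t6')"
```

```text
(no output)
```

View pics/t6.png

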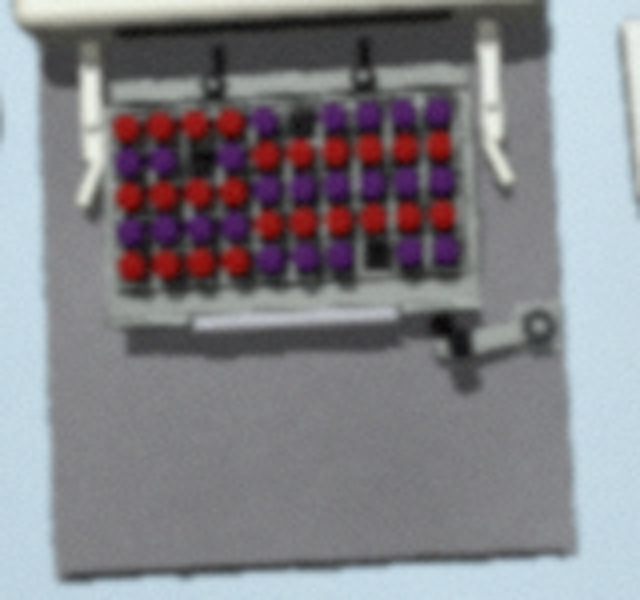

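The carrier is flush along both buffers, with its rear edge running from about (105,105) to (465,88), parallel to the bar. The keeper tip at (442,325) is on its right front corner, and everything around it is in place.

```bash
python3 -c "
from bench import arm
print(arm.job_done())"
```

```text
the job is handed in; nothing more can be done
None
```

I pushed the carrier home against both stop-bar buffers, swung the keeper in until its tip bore on the carrier's right front corner, and handed the job in at about 50 s; the highest push force I read was about 16 N.

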